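# Clamp a batten in the cam jig

## Task

Get the loose wooden batten clamped in the jig, ready for sawing: first, with both cam levers still open, push it along by its free end until its other end is right up against the stop block, then push the arms of both cam levers round until they are fully home, so that the batten is pressed flush against the fence. Use only fingertip pushes: do not straddle, pinch or lift the batten or the levers, and leave everything else on the bench where it is.

Things in the scene. Friction and masses are not known exactly. Their poses are not given: they have to be found in the camera images.
- jig: Plywood clamping jig, fixed to the bench: base board 160 (x) x 380 (y) x 18 mm thick. Origin under the board's centre, on the bench (z = 0). x points across the fence, away from the robot's side; y along the fence, to the open (left) end; z up. It carries a dark wood fence at the far side, a stop block at the right (-y) end and two cam levers in front.
- stop_face (a point): Point on the dark stop block's face that the batten's right end must meet, 36 mm above the bench. Axes as the jig. The face looks to the jig's +y at y = -130 mm, spans x = -12 to 40 mm and rises 30 mm above the board.
- fence_face (a point): Point on the fence's face, at y = 0 of the jig, 36 mm above the bench. Axes as the jig. The face looks to the jig's -x at x = 39.8 mm, runs from y = -150 to 70 mm and rises 30 mm above the board.
- batten_center (a point): Centre of the loose pale wood batten, 22 (x) x 260 (y) x 36 mm high, about 130 g on the jig's board (18 to 54 mm above the bench) between the fence and the cam levers. y along its length towards its free left end, z up. It starts 20 to 50 mm short of the stop and 4 to 8 mm off the fence; it slides easily.
- batten_left (a point): Centre of the batten's left (free) end face, to push on; the fence ends well short of it. 36 mm above the bench.
- batten_right (a point): Centre of the batten's right end face, which faces the stop block. 36 mm above the bench.
- cam_right (a joint): Hinge angle (rad) of the right (near the stop) wooden cam lever: 0 open, grows clockwise seen from above, 1.9 fully home at its stop. At value q the arm points from its pivot 3.47 - q rad counter-clockwise from the jig's +x: near 0 to the jig's front (-x), at 1.9 along its +y. Pivot at x = -20, y = -90 mm in the jig's frame. Stays where left; 1 to 4 N at 90 mm turn it, up to 10 N near home, where it presses the batten to the fence.
- cam_left (a joint): Hinge angle (rad) of the left wooden cam lever: 0 open, grows clockwise seen from above, 1.9 fully home at its stop. At value q the arm points from its pivot 3.47 - q rad counter-clockwise from the jig's +x: near 0 to the jig's front (-x), at 1.9 along its +y. Pivot at x = -20, y = 60 mm in the jig's frame. Stays where left; 1 to 4 N at 90 mm turn it, up to 10 N near home, where it presses the batten to the fence.
- cam_right_arm (a point): Point in the middle of the right cam lever's arm, 75 mm from its pivot, 37 mm above the bench; x points along the arm away from the pivot, z up. The arm reaches 115 mm from the pivot (its end is a 24 mm round), is 18 mm wide and stands from 26 to 48 mm above the bench. The cam disc reaches 38 mm from the pivot.
- cam_left_arm (a point): Point in the middle of the left cam lever's arm, 75 mm from its pivot, 37 mm above the bench; x points along the arm away from the pivot, z up. The arm reaches 115 mm from the pivot (its end is a 24 mm round), is 18 mm wide and stands from 26 to 48 mm above the bench. The cam disc reaches 38 mm from the pivot.
- tape_measure: bystander: yellow and black tape measure, 62 x 40 x 58 mm high, stands beyond the stop end of the jig. Origin under its centre
- square: bystander: metal try square, stock 20 x 100 x 16 mm high, blade 150 x 28 mm, lies behind the jig. Origin under the middle of its stock
- offcut: bystander: small wood offcut, 45 x 70 x 30 mm high, behind the fence. Origin under its centre
- glue: bystander: white glue bottle, 54 mm across, 150 mm high, behind the jig at the stop end. Origin under its centre
- sanding_block: bystander: cork sanding block 100 x 60 x 35 mm high, to the left of the jig. Origin under its centre
- screwdriver: bystander: screwdriver with a dark round handle, 220 mm long, lying on the bench at the right. Origin under its middle
- batten: The batten's  origin at the centre of its underside, axes as point batten_center.

How it is judged:
On the way, in this order (a step that is already met when the one before it is completed fails the run):
1. the batten is against the stop while both cam levers are still open (y of batten_right in the frame of stop_face below 0.004 m and value of joint each of cam_right, cam_left below 0.8 rad), for 0.2 s.
2. both cam levers are fully home (value of joint each of cam_right, cam_left above 1.8 rad), for 0.2 s.
At the end, for the whole second after the job is handed in: The batten lies flat on the board at rest, its right end within 4 mm of the stop block, both its ends within 2.5 mm of the fence line, and both cam levers are at 1.8 rad or more (all of step 2 and y of batten_right in the frame of stop_face below 0.004 m and x of each of batten_left, batten_right in the frame of fence_face above -0.0135 m and z of batten_center in the frame of fence_face below 0.004 m and linear speed of batten below 0.01 m/s); the robot touches nothing.
It fails at once if the batten is lifted or tipped (more than 8 mm up) (z of any of batten_center, batten_left, batten_right in the frame of fence_face above 0.008 m).
It fails at once if the fingers straddle the batten (x of the grasp point in the frame of batten_center between -0.01 and 0.01 m and y of the grasp point in the frame of batten_center between -0.127 and 0.127 m and z of the grasp point in the frame of batten_center below 0.032 m).
It fails at once if the fingers straddle the right lever's arm (x of the grasp point in the frame of cam_right_arm between -0.038 and 0.038 m and y of the grasp point in the frame of cam_right_arm between -0.007 and 0.007 m and z of the grasp point in the frame of cam_right_arm below 0.024 m).
It fails at once if the fingers straddle the left lever's arm (x of the grasp point in the frame of cam_left_arm between -0.038 and 0.038 m and y of the grasp point in the frame of cam_left_arm between -0.007 and 0.007 m and z of the grasp point in the frame of cam_left_arm below 0.024 m).
It fails at once if something else on the bench is moved by more than 20 mm (distance of any of tape_measure, square, offcut, glue, sanding_block, screwdriver from where it was at the start of the episode above 0.02 m).
It also fails if it takes over 58 s, if anything falls off the work surface, if the arm or the gripper's body presses on something with over 40 N, if the wrist force passes 120 N, or if a joint passes its speed limit or range.

## Robot

A 7-joint arm with a two-finger parallel gripper is mounted at the origin on the work surface. World frame = base frame: x ahead of the robot, y to its left, z up, the work surface at z = 0. Lengths are in m, angles in rad, forces in N, time in s.
With the tool pointing down it reaches from about 0.425 to 1.025 m from the base axis. Payload 9.4 kg.
Tool frame: the origin (TCP) lies between the finger pads; the fingertips stand 19 mm ahead of it and the grasp point (between the pads) is the TCP; z points along the fingers, x is the direction in which the jaws open and shut, and the axes are right-handed (so a half turn about z gives the same grasp; the last joint's range is limited). The gripper opens to 93 mm and grips with 3 to 60 N. Pads are 15 mm wide; open, the fingers measure 128 mm over their backs; the gripper's body (75 mm by 188 mm) begins 65 mm behind the grasp point.
Start: joints at [-1.327, 0.599, -0.003, 1.599, 0.002, 0.943, -0.08], TCP at [0.229, 0.688, 0.238] pointing down, gripper open.
Joint ranges: [-2.57, 2.57], [-0.35, 1.97], [-1.29, 1.29], [0.11, 2.56], [-1.05, 4.19], [0.11, 1.86], [-2.63, 2.63]. Speed limits (rad/s): [2.22, 2.22, 3.01, 3.01, 3.14, 3.14, 3.14].

## Interface

Orientations are given as [roll, pitch, yaw] about the fixed x, y, z axes, in that order (R = Rz(yaw) Ry(pitch) Rx(roll)).
In Python, from workcell import r gives the robot as it stands. The module is installed in compiled form; this text tells all that it offers.
- The arm moves only by the tool apply_moves, never from a script. Its argument "motion" is a list of rows, each a list of 7 numbers: the shift along the tool's x, y, z in m, then the turn, a rotation vector about the tool's x, y, z in rad, then the opening in per cent of the stroke, from 0 (shut) to 100 (fully open). A call has 1 to 20 rows; each row shifts and turns the pose as measured when the row begins, along the tool's axes as they then stand; what a row does not reach is not made up. A row lasts 1/8 s, in which the tool goes at most 62.5 mm and 10.7 degrees, less where a joint would pass 70% of its speed; a pose out of reach is approached as far as the arm can. A call with a gripper value outside its range is refused whole. The fingers move at their own pace and stop on an object; the grip force is fixed at half the most. Time passes only in rows, so rows that do not move let the fingers close. It gives the time, the measured TCP pose, the force and the opening at its end, in the units of the state.
- r.get_obs(): the state, without advancing time (a new reading comes with each control period).
- r.read_camera(name): name is "side" or "top" or "wrist"; returns a dict with "pixels" (420x560x3 uint8, blue, green, red), "depth" (420x560 float32, m along the optical axis (not along the pixel's ray), 0 where there is no reading), "mtx" (3x3 intrinsics, pixels), "k1" (the pictures are not rectified: a ray, as slopes to the right and down, at radius r is drawn at 1 + k1 r^2 times it, then the intrinsics apply), "extrinsics" (4x4, takes a point from world to camera coordinates). Camera axes: x right, y down, z forward; pixel columns grow to the right and rows downward; lengths in m; the calibration is good to about 2 mm. A picture is of the moment at which its call begins.
- r.hand_in(): hands the job in, once; it reports no verdict.
The state is a dict: "clock": time; "joint_positions": joint angles; "joint_vel": joint speeds; "effort": joint torques, N m; "position": TCP position; "eef_rot": TCP orientation; "wrist_force": force on the tool from outside, world axes, zero at the start; "torque": the same for the moment, N m; "grip_width": finger opening in m.
Only numpy, scipy, OpenCV 4.12 (cv2) and the standard library are available. Lean on these libraries where they do the work, as an engineer would, in place of code of your own. Each camera call takes 0.05 s, during which the arm holds its last target. There are 200 camera calls.

## Working session

There is one attempt and no reset: what is moved stays moved. The work goes in short steps, Python scripts to look and compute and a tool call to move; the robot and the scene stay as the last step left them, time stands still between calls to the robot, and variables do not carry over. Pictures are saved under pics/ and viewed, about 8 in all and at most 12, crops included, and the job is handed in when it is done.

Besides the shell and the picture viewer there is one more tool, called after ">>>" by a JSON object that holds its "fn" and its "kwargs". apply_moves: Moves the arm, as the interface text tells. Its arguments: {"type":"object","properties":{"motion":{"type":"array"}},"required":["motion"]}

```bash
mkdir -p pics; cat > h.py <<'E'
import numpy as np, cv2
from workcell import r
def K(c): return np.array(c["mtx"],float)
def rays(c,uv):
    uv=np.atleast_2d(np.array(uv,float)); m=K(c)
    d=(uv-[m[0,2],m[1,2]])/[m[0,0],m[1,1]]; s=d.copy()
    for _ in range(20): s=d/(1+c["k1"]*(s**2).sum(1,keepdims=True))
    E=np.array(c["extrinsics"]); R,t=E[:3,:3],E[:3,3]
    return -R.T@t, np.c_[s,np.ones(len(s))]@R
def plane(c,uv,z):
    o,d=rays(c,uv); return o+d*((z-o[2])/d[:,2])[:,None]
def cloud(c):
    h,w=c["depth"].shape; v,u=np.mgrid[:h,:w]
    o,d=rays(c,np.c_[u.ravel(),v.ravel()])
    return (o+d*c["depth"].reshape(-1,1)).reshape(h,w,3)
E
python3 - <<'E'
from h import *
import pickle
o=r.get_obs(); print({k:np.round(v,3) for k,v in o.items()})
cs={n:r.read_camera(n) for n in("top","side")}
pickle.dump(cs,open('c0.pkl','wb'))
for n,c in cs.items():
    cv2.imwrite(f'pics/{n}0.png',c["pixels"]); print(n,c["k1"],np.round(c["mtx"],1).tolist(),np.round(c["extrinsics"],3).tolist())
E
```

```text
{'clock': np.float64(0.0), 'joint_positions': array([-1.327,  0.6  , -0.003,  1.6  ,  0.002,  0.943, -0.08 ]), 'joint_vel': array([ 0.001,  0.   ,  0.001, -0.001, -0.001,  0.   ,  0.001]), 'effort': array([-1.0000e-03, -7.6506e+01,  1.4970e+00, -2.5236e+01, -5.2000e-02,
        1.7000e-02,  0.0000e+00]), 'position': array([0.228, 0.688, 0.237]), 'eef_rot': array([3.141e+00, 2.000e-03, 1.250e+00]), 'wrist_force': array([ 0.943, -1.371, -0.12 ]), 'torque': array([0.022, 0.001, 0.015]), 'grip_width': np.float64(0.093)}
top -0.10506179155584448 [[385.2, 0.0, 281.7], [0.0, 385.2, 204.2], [0.0, 0.0, 1.0]] [[0.002, -1.0, -0.024, -0.013], [-0.993, 0.001, -0.116, 0.603], [0.116, 0.024, -0.993, 0.953], [0.0, 0.0, 0.0, 1.0]]
side 0.0007450585160530972 [[403.3, 0.0, 276.6], [0.0, 403.3, 212.4], [0.0, 0.0, 1.0]] [[0.694, -0.72, 0.008, -0.423], [-0.526, -0.515, -0.677, 0.332], [0.492, 0.466, -0.736, 0.999], [0.0, 0.0, 0.0, 1.0]]
```

View pics/top0.png

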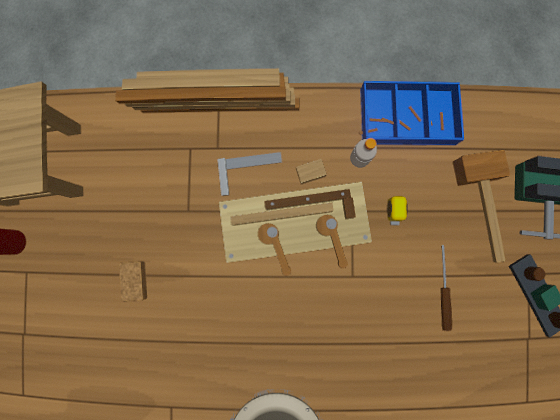

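View pics/side0.png

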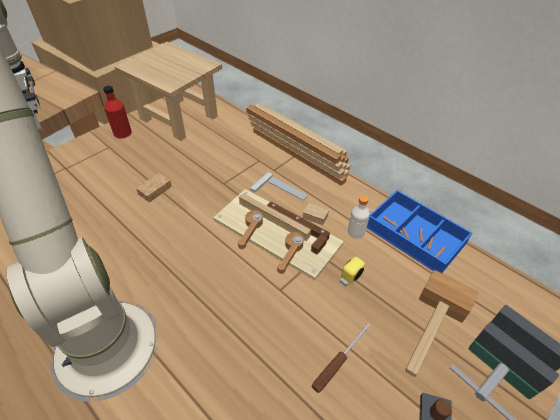

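The top view shows the jig with board corners at about (219,203), (361,183), (371,241) and (228,262). The batten runs (231,220) to (333,208), the lever pivots are near (272,232) and (331,225), and their arms point to the robot. The side view shows the same, unobstructed. Next I'll enlarge both for measuring.

```bash
python3 - <<'E'
import pickle,cv2,numpy as np
cs=pickle.load(open('c0.pkl','rb'))
a=cs['top']['pixels'][175:285,210:380]; b=cs['side']['pixels'][180:280,205:355]
A=cv2.resize(a,None,fx=4.4,fy=4.4,interpolation=cv2.INTER_CUBIC);cv2.imwrite('pics/ta.png',A)
B=cv2.resize(b,None,fx=5,fy=5,interpolation=cv2.INTER_CUBIC);cv2.imwrite('pics/sa.png',B)
d=cs['top']['depth'];print(d[200:250:10,240:360:20])
hsv=cv2.cvtColor(cs['top']['pixels'],cv2.COLOR_BGR2HSV)
for n,p in dict(board=(240,250),batten=(245,217),fence=(275,204),lever=(280,252),bench=(300,270),disc=(266,236)).items(): print(n,hsv[p[1],p[0]])
E
```

```text
[[1.0113621  1.0043784  0.9757624  0.9783538  0.9716616  1.0032998 ]
 [1.0046315  1.0041734  0.96699655 0.9646936  0.9629603  1.0004209 ]
 [0.96529603 0.9651366  0.99903756 1.0026106  0.9692747  0.9971892 ]
 [0.9960986  0.97020507 0.9973416  0.9966674  0.9620747  0.9941319 ]
 [0.9981343  0.9668188  0.9905783  0.9942685  0.9921689  0.98817915]]
board [ 22  88 169]
batten [ 18  99 154]
fence [ 14 139  88]
lever [ 16 158 139]
bench [ 16 136 152]
disc [ 16 161 139]
```

View pics/ta.png

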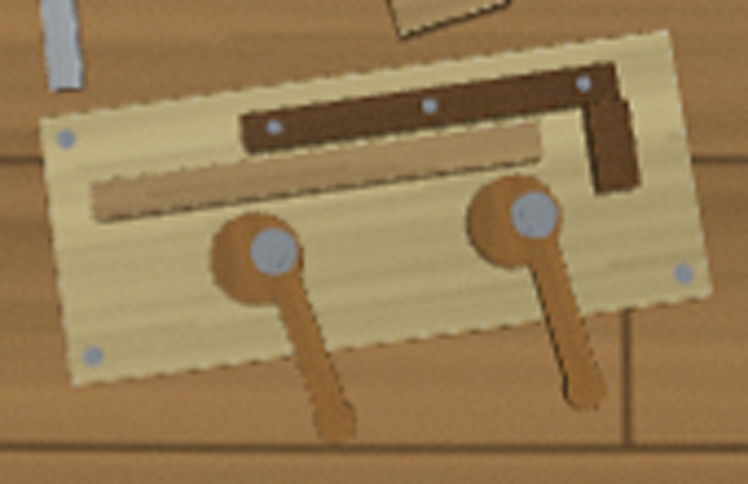

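View pics/sa.png

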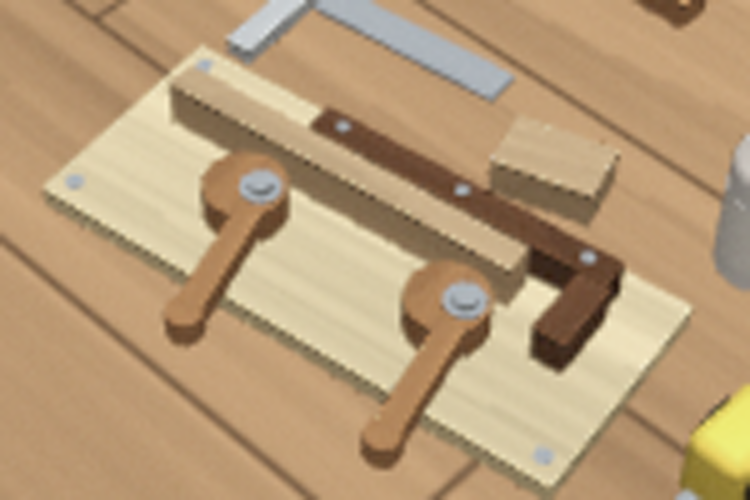

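The enlarged top view gives board corners (crop px) (40,119), (668,30), (712,296), (73,385). The batten top runs from (92,183)/(98,221) to (540,120)/(541,160), with pivots at (274,251) and (534,214) and arm ends at (336,425) and (584,392). The side view agrees. Now I'll refine by masks and depth.

```bash
python3 - <<'E'
from h import *
import pickle
cs=pickle.load(open('c0.pkl','rb'))
def jf(c,uv4):
    P=plane(c,uv4,0.018)[:,:2]; return P
T=lambda l:[(x/4.4+210-.4,y/4.4+175-.4) for x,y in l]
S=lambda l:[(x/5+205-.4,y/5+180-.4) for x,y in l]
# corners in order: left-far,right-far,right-near,left-near
ct,cs_=cs['top'],cs['side']
PT=plane(ct,T([(40,119),(668,30),(712,296),(73,385)]),.018)
PS=plane(cs_,S([(204,45),(692,308),(553,488),(42,190)]),.018)
for P in(PT,PS):
    print('sides',[round(np.linalg.norm(P[i]-P[i-1]),4) for i in range(4)],'ctr',P.mean(0).round(4))
    y=(P[0]-P[1])+(P[3]-P[2]); print('yaw',np.degrees(np.arctan2(-y[0],y[1])))
P=(PT+PS)/2
y=(P[0]-P[1])+(P[3]-P[2]); th=np.arctan2(-y[0],y[1]); C=P.mean(0)[:2]
R=np.array([[np.cos(th),-np.sin(th)],[np.sin(th),np.cos(th)]])
np.savez('jig.npz',th=th,C=C); print('th',th,'C',C)
J=lambda Q:((Q[:,:2]-C)@R*1000).round(1)
print('batten T',J(plane(ct,T([(92,183),(98,221),(540,120),(541,160)]),.054)).tolist())
print('batten S',J(plane(cs_,S([(206,66),(170,90),(530,248),(512,275)]),.054)).tolist())
# heights of batten left/right by depth, top cam
X=cloud(ct)
hsv=cv2.cvtColor(ct['pixels'],cv2.COLOR_BGR2HSV)
q=(X[...,:2]-C)@R
m=(abs(q[...,0])<.08)&(abs(q[...,1])<.19)
for lo,hi in((.01,.03),(.045,.07)):
    k=m&(X[...,2]>lo)&(X[...,2]<hi); print(lo,np.median(X[k][:,2]),k.sum())
print('pivots T',J(plane(ct,T([(274,251),(534,214)]),.06)).tolist(),'S',J(plane(cs_,S([(261,185),(465,298)]),.06)).tolist())
print('armend ctr T',J(plane(ct,T([(336,420),(585,388)]),.048)).tolist(),'S',J(plane(cs_,S([(185,318),(384,438)]),.048)).tolist())
print('stop/fence T', J(plane(ct,T([(597,192),(585,110),(252,152),(588,106)]),.048)).tolist())
# obstacles
k=(X[...,2]>.02)&(X[...,2]<.3)&~m&(abs(q[...,0])<.25)&(abs(q[...,1])<.4)
n,l,st,ce=cv2.connectedComponentsWithStats(k.astype(np.uint8))
for i in range(1,n):
    if st[i,4]>30:
        w=l==i; print(st[i].tolist(),'jig mm',(q[w].min(0)*1000).round(),(q[w].max(0)*1000).round(),'zmax',X[w][:,2].max().round(3))
E
```

```text
sides [np.float64(0.1591), np.float64(0.3789), np.float64(0.1599), np.float64(0.3789)] ctr [ 0.5596 -0.0455  0.018 ]
yaw 8.000168672831803
sides [np.float64(0.1624), np.float64(0.3774), np.float64(0.1575), np.float64(0.3779)] ctr [ 0.5593 -0.0482  0.018 ]
yaw 7.960951124618592
th 0.1392876297569049 C [ 0.55944418 -0.04685852]
batten T [[33.5, 159.4], [11.5, 158.6], [33.7, -99.4], [10.9, -96.5]]
batten S [[38.7, 149.8], [8.3, 154.5], [33.2, -100.3], [9.6, -103.0]]
0.01 0.018625450311890834 5928
0.045 0.050011051150955055 2771
pivots T [[-19.6, 61.0], [-19.3, -87.2]] S [[-25.7, 54.8], [-25.1, -93.0]]
armend ctr T [[-118.6, 39.6], [-120.3, -102.5]] S [[-124.7, 33.6], [-124.8, -107.3]]
stop/fence T [[-11.3, -126.2], [36.4, -126.7], [39.1, 66.4], [38.5, -128.8]]
[351, 107, 89, 60, 1314] jig mm [ 120. -400.] [ 250. -169.] zmax 0.155
[296, 159, 31, 24, 479] jig mm [ 98. -97.] [153. -22.] zmax 0.038
[387, 196, 21, 26, 468] jig mm [ -37. -287.] [  27. -238.] zmax 0.064
[334, 247, 14, 21, 173] jig mm [-131. -114.] [-80. -88.] zmax 0.052
[277, 255, 14, 20, 156] jig mm [-129.   29.] [-80.  57.] zmax 0.053
[442, 288, 9, 11, 75] jig mm [-250. -371.] [-223. -348.] zmax 0.029
```

Both views agree: jig centre is about (0.559, -0.047) with yaw 0.139. The batten's left end is at jig y≈157, so it needs a push of about 29 mm, and both levers sit at q≈0.15. I'll close the fingers and turn so that tool x is jig +y and tool y is jig +x.

>>> {"fn": "apply_moves", "kwargs": {"motion": [[0,0,0,0,0,-0.153,0],[0,0,0,0,0,-0.153,0],[0,0,0,0,0,-0.153,0],[0,0,0,0,0,0,0]]}}

```text
clock: 0.6
position: [0.228, 0.6866, 0.2347]
eef_rot: [-3.14, 0.005, 1.722]
wrist_force: [0.2, -0.3, -0.4]
grip_width: 0.0575
```

```bash
cat >> h.py <<'E'
from scipy.spatial.transform import Rotation as Ro
g=np.load('jig.npz'); th=float(g['th']); C=g['C']
RJ=np.array([[np.cos(th),-np.sin(th)],[np.sin(th),np.cos(th)]])
def where():
    o=r.get_obs(); p=o['position']; j=(p[:2]-C)@RJ
    print('t',round(float(o['clock']),2),'jig mm',(j*1000).round(1),'z',round(p[2]*1000,1),'rpy',np.round(o['eef_rot'],3),'yaw err',round(o['eef_rot'][2]-th-np.pi/2,3),'F jig',(o['wrist_force'][:2]@RJ).round(1),'Fz',o['wrist_force'][2].round(1),'w',round(float(o['grip_width']),4))
    return o
def delta(jx,jy,z):
    o=r.get_obs(); w=np.r_[C+RJ@[jx/1e3,jy/1e3],z/1e3]-o['position']
    print('delta tool mm to',(jx,jy,z),(Ro.from_euler('xyz',o['eef_rot']).inv().apply(w)*1000).round(1))
E
python3 - <<'E'
from h import *
where(); delta(22,215,237)
E
```

```text
t 0.6 jig mm [-226.4  772.4] z 234.7 rpy [-3.14   0.005  1.722] yaw err 0.012 F jig [ 0.2 -0.3] Fz -0.4 w 0.0575
delta tool mm to (22, 215, 237) [-5.603e+02  2.419e+02 -1.000e-01]
```

>>> {"fn": "apply_moves", "kwargs": {"motion": [[-0.04,0.018,0,0,0,0,0],[-0.04,0.018,0,0,0,0,0],[-0.04,0.018,0,0,0,0,0],[-0.04,0.018,0,0,0,0,0],[-0.04,0.017,0,0,0,0,0],[-0.04,0.017,0,0,0,0,0],[-0.04,0.017,0,0,0,0,0],[-0.04,0.017,0,0,0,0,0],[-0.04,0.017,0,0,0,0,0],[-0.04,0.017,0,0,0,0,0],[-0.04,0.017,0,0,0,0,0],[-0.04,0.017,0,0,0,0,0],[-0.04,0.017,0,0,0,0,0],[-0.04,0.017,0,0,0,0,0],[0,0,0,0,0,0,0]]}}

```text
clock: 2.48
position: [0.546, 0.1439, 0.2344]
eef_rot: [-3.138, 0.005, 1.658]
wrist_force: [-0.1, -0.1, 0.2]
grip_width: 0.0003
```

```bash
python3 - <<'E'
from h import *
where(); delta(22,205,110); 
c=r.read_camera("wrist"); cv2.imwrite('pics/w1.png',c["pixels"])
E
```

```text
t 2.48 jig mm [ 13.2 190.8] z 234.4 rpy [-3.138  0.005  1.658] yaw err -0.052 F jig [-0.1 -0.1] Fz 0.2 w 0.0003
delta tool mm to (22, 205, 110) [ 15.2   8.4 124.3]
```

View pics/w1.png

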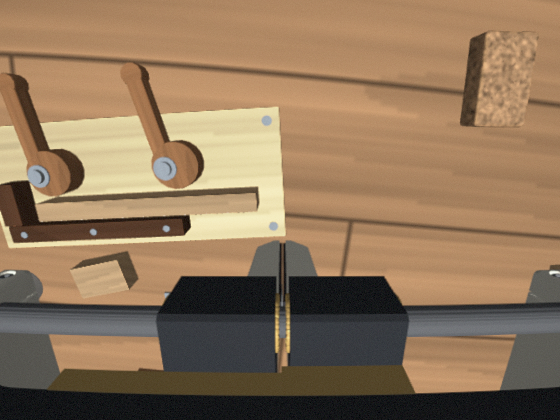

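The wrist view shows the batten's free end at about (257,201), with the shut fingers just beyond it at (282,245) and clear of it, and both levers open. I'll correct the yaw and descend.

>>> {"fn": "apply_moves", "kwargs": {"motion": [[0.005,0.003,0.03,0,0,-0.05,0],[0.005,0.003,0.03,0,0,0,0],[0.005,0.003,0.03,0,0,0,0],[0,0,0.03,0,0,0,0],[0,0,0,0,0,0,0]]}}

```text
clock: 3.15
position: [0.5497, 0.1699, 0.112]
eef_rot: [-3.139, -0.0, 1.708]
wrist_force: [-1.2, 0.2, 0.4]
grip_width: 0.0003
```

```bash
python3 - <<'E'
from h import *
where(); delta(22,205,46)
c=r.read_camera("wrist"); cv2.imwrite('pics/w2.png',c["pixels"])
E
```

```text
t 3.15 jig mm [ 20.4 216.1] z 112.0 rpy [-3.139 -0.     1.708] yaw err -0.002 F jig [-1.2  0.4] Fz 0.4 w 0.0003
delta tool mm to (22, 205, 46) [-11.1   1.8  66. ]
```

View pics/w2.png

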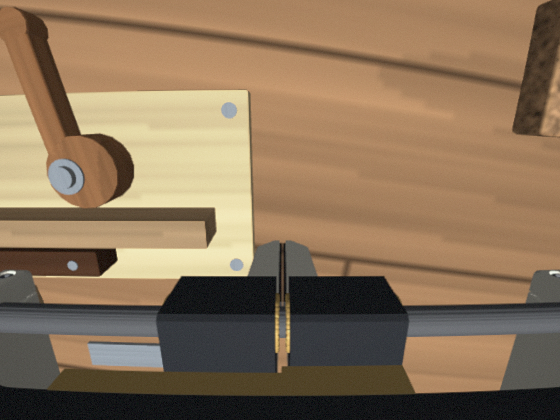

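The batten's top face ends at about (206,222) to (206,247), near the fingers at (282,245). I'll ray-cast that while going down.

>>> {"fn": "apply_moves", "kwargs": {"motion": [[0,0.0,0.022,0,0,0,0],[0,0.001,0.022,0,0,0,0],[0,0.001,0.02,0,0,0,0],[0,0,0,0,0,0,0]]}}

```text
clock: 3.7
position: [0.5551, 0.1746, 0.0542]
eef_rot: [3.134, -0.004, 1.708]
wrist_force: [-0.3, -0.5, -0.1]
grip_width: 0.0006
```

```bash
python3 - <<'E'
from h import *
where(); delta(22,205,46)
c=r.read_camera("wrist"); cv2.imwrite('pics/w3.png',c["pixels"])
X=cloud(c); k=(X[...,2]>.049)&(X[...,2]<.06)
J=((X[...,:2]-C)@RJ)*1000
k&=(J[...,0]>5)&(J[...,0]<39)&(J[...,1]>80)&(J[...,1]<175)
print('batten top x,y range',np.percentile(J[k],[1,50,99],axis=0).round(1),'z',np.median(X[k][:,2]))
E
```

```text
t 3.7 jig mm [ 26.5 219.9] z 54.2 rpy [ 3.134 -0.004  1.708] yaw err -0.002 F jig [-0.3 -0.4] Fz -0.1 w 0.0006
delta tool mm to (22, 205, 46) [-14.9  -4.5   8.1]
batten top x,y range [[ 10.3  80.9]
 [ 20.  121.4]
 [ 32.3 159.2]] z 0.05486163165578185
```

>>> {"fn": "apply_moves", "kwargs": {"motion": [[-0.01,-0.004,0.005,0,0,0,0],[-0.01,0,0.004,0,0,0,0],[-0.01,0,0,0,0,0,0],[-0.006,0,0,0,0,0,0],[-0.006,0,0,0,0,0,0],[-0.005,0,0,0,0,0,0],[-0.005,0,0,0,0,0,0],[-0.005,0,0,0,0,0,0]]}}

```text
clock: 4.75
position: [0.5611, 0.1145, 0.0485]
eef_rot: [3.128, -0.005, 1.707]
wrist_force: [-0.2, 1.0, 1.0]
grip_width: 0.0005
```

```bash
python3 - <<'E'
from h import *
where(); delta(21,147,46)
E
```

```text
t 4.75 jig mm [ 24.1 159.6] z 48.5 rpy [ 3.128 -0.005  1.707] yaw err -0.003 F jig [-0.1  1.1] Fz 1.0 w 0.0005
delta tool mm to (21, 147, 46) [-12.6  -3.1   2.4]
```

>>> {"fn": "apply_moves", "kwargs": {"motion": [[-0.004,-0.001,0.002,0,0,0,0],[-0.004,0,0,0,0,0,0],[-0.003,0,0,0,0,0,0],[-0.003,0,0,0,0,0,0]]}}

```text
clock: 5.25
position: [0.5623, 0.1009, 0.0465]
eef_rot: [3.127, -0.007, 1.708]
wrist_force: [-2.9, 13.8, 2.6]
grip_width: 0.0
```

```bash
python3 - <<'E'
from h import *
where(); delta(21,147,46)
E
```

```text
t 5.25 jig mm [ 23.4 145.9] z 46.5 rpy [ 3.127 -0.007  1.708] yaw err -0.002 F jig [-1.  14.1] Fz 2.6 w 0.0
delta tool mm to (21, 147, 46) [ 1.1 -2.4  0.4]
```

The force has risen to 14 N at the predicted place, so the batten is on the stop. I'll hold briefly, back off and check.

>>> {"fn": "apply_moves", "kwargs": {"motion": [[-0.002,0,0,0,0,0,0],[-0.002,0,0,0,0,0,0],[-0.002,0,0,0,0,0,0]]}}

```text
clock: 5.62
position: [0.5623, 0.1011, 0.0466]
eef_rot: [3.126, -0.013, 1.714]
wrist_force: [-1.2, 7.2, 1.1]
grip_width: 0.0002
```

```bash
python3 - <<'E'
from h import *
where()
E
```

```text
t 5.62 jig mm [ 23.3 146.1] z 46.6 rpy [ 3.126 -0.013  1.714] yaw err 0.004 F jig [-0.2  7.3] Fz 1.1 w 0.0002
```

>>> {"fn": "apply_moves", "kwargs": {"motion": [[0.008,0,0,0,0,0,0],[0.02,0,0,0,0,0,0],[0,0,-0.03,0,0,0,0],[0,-0.03,-0.03,0,0,0,0],[-0.04,-0.04,0,0,0,0,0],[-0.04,-0.04,0,0,0,0,0],[-0.04,-0.03,0,0,0,0,0],[0,0,0,0,0,0,0]]}}

```text
clock: 6.62
position: [0.4319, -0.0139, 0.1046]
eef_rot: [3.128, -0.01, 1.713]
wrist_force: [-0.4, -0.1, 0.0]
grip_width: 0.0003
```

```bash
python3 - <<'E'
from h import *
where(); delta(-105,5,105)
a=r.read_camera("top")["pixels"][175:285,210:380]
b=r.read_camera("side")["pixels"][180:280,205:355]
cv2.imwrite('pics/s2.png',np.vstack([cv2.resize(a,(464,300),interpolation=2),cv2.resize(b,(464,300),interpolation=2)]))
E
```

```text
t 6.62 jig mm [-121.7   50.3] z 104.6 rpy [ 3.128 -0.01   1.713] yaw err 0.003 F jig [-0.4 -0.1] Fz 0.0 w 0.0003
delta tool mm to (-105, 5, 105) [-45.4  16.6  -0.6]
```

View pics/s2.png

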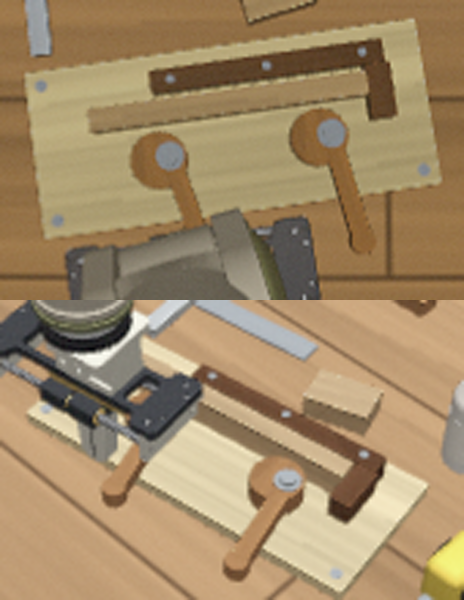

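The batten's right end now meets the stop block (top crop (367,85)), and both levers are still open. Next is the left lever: I'll go to its -y side and lower.

>>> {"fn": "apply_moves", "kwargs": {"motion": [[-0.025,0.009,0,0,0,0,0],[-0.022,0.009,0.018,0,0,0,0],[0,0,0.02,0,0,0,0],[0,0,0.018,0,0,0,0],[0,0,0,0,0,0,0]]}}

```text
clock: 7.35
position: [0.4687, -0.0484, 0.047]
eef_rot: [3.117, -0.012, 1.726]
wrist_force: [0.0, -0.9, -0.2]
grip_width: 0.0006
```

```bash
cat >> h.py <<'E'
def wp(py,q,rad=80,over=0):
    f=3.47-q; t=np.array([np.sin(f),-np.cos(f)])
    return np.array([-20,py])+rad*np.array([np.cos(f),np.sin(f)])-t*(9+17.5*abs(t[1])+9*abs(t[0])-over)
def plan(py,qs):
    o=r.get_obs(); p=((o['position'][:2]-C)@RJ)*1000
    for q in qs:
        w=wp(py,q); d=w-p; print('q',round(q,2),'tool dx,dy mm',d[::-1].round(1)); p=w
E
python3 - <<'E'
from h import *
where(); plan(60,np.arange(.1,2.05,.1))
E
```

```text
t 7.35 jig mm [-90.1  11.1] z 47.0 rpy [ 3.117 -0.012  1.726] yaw err 0.016 F jig [-0.1 -0.9] Fz -0.2 w 0.0006
q 0.1 tool dx,dy mm [ 3.5 -1.5]
q 0.2 tool dx,dy mm [ 7.9 -4.3]
q 0.3 tool dx,dy mm [ 8.5 -3.4]
q 0.4 tool dx,dy mm [ 7.7 -2.5]
q 0.5 tool dx,dy mm [ 7.6 -1.8]
q 0.6 tool dx,dy mm [ 7.9 -1.1]
q 0.7 tool dx,dy mm [ 8.2 -0.3]
q 0.8 tool dx,dy mm [8.4 0.6]
q 0.9 tool dx,dy mm [8.4 1.5]
q 1.0 tool dx,dy mm [8.4 2.5]
q 1.1 tool dx,dy mm [8.2 3.5]
q 1.2 tool dx,dy mm [7.9 4.5]
q 1.3 tool dx,dy mm [7.5 5.4]
q 1.4 tool dx,dy mm [6.9 6.3]
q 1.5 tool dx,dy mm [6.2 7.2]
q 1.6 tool dx,dy mm [5.4 8. ]
q 1.7 tool dx,dy mm [4.5 8.6]
q 1.8 tool dx,dy mm [3.5 9.2]
q 1.9 tool dx,dy mm [2.4 9.6]
q 2.0 tool dx,dy mm [1.6 6.4]
```

>>> {"fn": "apply_moves", "kwargs": {"motion": [[0.0035,-0.0015,0,0.024,0,0,0],[0.008,-0.004,0,0,0,0,0],[0.0085,-0.0035,0,0,0,0,0],[0.008,-0.0025,0,0,0,0,0],[0.008,-0.002,0,0,0,0,0],[0.008,-0.001,0,0,0,0,0],[0.008,0,0,0,0,0,0]]}}

```text
clock: 8.22
position: [0.447, 0.0049, 0.0497]
eef_rot: [3.138, -0.011, 1.727]
wrist_force: [0.4, -2.6, -0.1]
grip_width: 0.0003
```

```bash
python3 - <<'E'
from h import *
where(); plan(60,np.arange(.7,1.5,.1))
E
```

```text
t 8.22 jig mm [-104.2   66.9] z 49.7 rpy [ 3.138 -0.011  1.727] yaw err 0.017 F jig [-0.  -2.6] Fz -0.1 w 0.0003
q 0.7 tool dx,dy mm [-4.4 -0.7]
q 0.8 tool dx,dy mm [8.4 0.6]
q 0.9 tool dx,dy mm [8.4 1.5]
q 1.0 tool dx,dy mm [8.4 2.5]
q 1.1 tool dx,dy mm [8.2 3.5]
q 1.2 tool dx,dy mm [7.9 4.5]
q 1.3 tool dx,dy mm [7.5 5.4]
q 1.4 tool dx,dy mm [6.9 6.3]
```

>>> {"fn": "apply_moves", "kwargs": {"motion": [[0.004,0.0005,0.001,0,0,0,0],[0.008,0.0015,0.001,0,0,0,0],[0.008,0.0025,0,0,0,0,0],[0.008,0.0035,0,0,0,0,0],[0.008,0.0045,0,0,0,0,0],[0.007,0.0055,0,0,0,0,0],[0.007,0.006,0,0,0,0,0]]}}

```text
clock: 9.1
position: [0.4626, 0.0614, 0.0479]
eef_rot: [3.141, -0.011, 1.727]
wrist_force: [-0.8, -1.7, -0.5]
grip_width: 0.0002
```

```bash
python3 - <<'E'
from h import *
where(); plan(60,np.arange(1.3,2.1,.1))
E
```

```text
t 9.1 jig mm [-80.9 120.7] z 47.9 rpy [ 3.141 -0.011  1.727] yaw err 0.017 F jig [-1.  -1.6] Fz -0.5 w 0.0002
q 1.3 tool dx,dy mm [-9.5 -5.9]
q 1.4 tool dx,dy mm [6.9 6.3]
q 1.5 tool dx,dy mm [6.2 7.2]
q 1.6 tool dx,dy mm [5.4 8. ]
q 1.7 tool dx,dy mm [4.5 8.6]
q 1.8 tool dx,dy mm [3.5 9.2]
q 1.9 tool dx,dy mm [2.4 9.6]
q 2.0 tool dx,dy mm [1.6 6.4]
```

>>> {"fn": "apply_moves", "kwargs": {"motion": [[0.004,0.007,0,0,0,0,0],[0.004,0.008,0,0,0,0,0],[0.003,0.008,0,0,0,0,0],[0.001,0.008,0,0,0,0,0],[0,0.008,0,0,0,0,0]]}}

```text
clock: 9.72
position: [0.4953, 0.0813, 0.0474]
eef_rot: [-3.13, -0.011, 1.73]
wrist_force: [-12.4, 2.6, 7.8]
grip_width: 0.0005
```

```bash
python3 - <<'E'
from h import *
where(); plan(60,np.arange(1.7,2.1,.1))
E
```

```text
t 9.72 jig mm [-45.7 135.8] z 47.4 rpy [-3.13  -0.011  1.73 ] yaw err 0.02 F jig [-11.9   4.3] Fz 7.8 w 0.0005
q 1.7 tool dx,dy mm [ -1.6 -11. ]
q 1.8 tool dx,dy mm [3.5 9.2]
q 1.9 tool dx,dy mm [2.4 9.6]
q 2.0 tool dx,dy mm [1.6 6.4]
q 2.1 tool dx,dy mm [1.1 6.6]
```

>>> {"fn": "apply_moves", "kwargs": {"motion": [[0,0.006,0,0,0,0,0],[0,0.007,0,0,0,0,0],[0,0.008,0,0,0,0,0]]}}

```text
clock: 10.1
position: [0.5032, 0.0835, 0.0464]
eef_rot: [-3.104, -0.009, 1.733]
wrist_force: [-22.9, -0.8, 20.0]
grip_width: 0.0003
```

```bash
python3 - <<'E'
from h import *
where(); plan(60,np.arange(1.8,2.1,.1))
E
```

```text
t 10.1 jig mm [-37.6 136.9] z 46.4 rpy [-3.104 -0.009  1.733] yaw err 0.023 F jig [-22.8   2.4] Fz 20.0 w 0.0003
q 1.8 tool dx,dy mm [  0.8 -10. ]
q 1.9 tool dx,dy mm [2.4 9.6]
q 2.0 tool dx,dy mm [1.6 6.4]
q 2.1 tool dx,dy mm [1.1 6.6]
```

The force rose to 23 N at the predicted home position. I'll back off, lift and move to the right lever.

>>> {"fn": "apply_moves", "kwargs": {"motion": [[0,-0.012,-0.002,-0.037,0,0,0],[0,-0.03,0,0,0,0,0],[0,0,-0.03,0,0,0,0],[-0.01,-0.01,-0.03,0,0,0,0],[-0.06,0,0,0,0,0,0],[-0.06,0,0,0,0,0,0],[-0.06,0,0,0,0,0,0],[-0.05,0,0,0,0,0,0],[-0.03,0,0,0,0,0,0],[0,0,0,0,0,0,0]]}}

```text
clock: 11.35
position: [0.5078, -0.1975, 0.1094]
eef_rot: [3.123, -0.009, 1.738]
wrist_force: [0.2, 0.4, 0.3]
grip_width: 0.0005
```

```bash
python3 - <<'E'
from h import *
where(); delta(-95,-148,48)
a=r.read_camera("top")["pixels"][175:285,210:380]
b=r.read_camera("side")["pixels"][180:280,205:355]
cv2.imwrite('pics/s3.png',np.vstack([cv2.resize(a,(464,300),interpolation=2),cv2.resize(b,(464,300),interpolation=2)]))
E
```

```text
t 11.35 jig mm [ -72. -142.] z 109.4 rpy [ 3.123 -0.009  1.738] yaw err 0.028 F jig [0.3 0.4] Fz 0.3 w 0.0005
delta tool mm to (-95, -148, 48) [ -6.  -24.2  60.9]
```

View pics/s3.png

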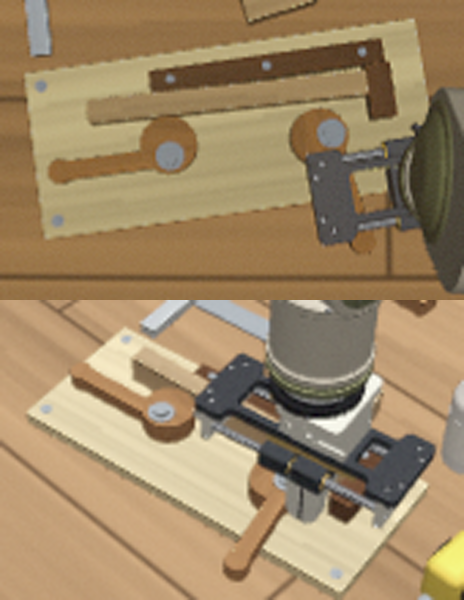

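The left lever is home, lying along the fence. The right lever is still open, with the fingers on its -y side.

>>> {"fn": "apply_moves", "kwargs": {"motion": [[-0.005,-0.012,0.01,0.018,0,-0.028,0],[0,-0.012,0.017,0,0,0,0],[0,0,0.02,0,0,0,0],[0,0,0.014,0,0,0,0],[0,0,0,0,0,0,0]]}}

```text
clock: 12.08
position: [0.4824, -0.1985, 0.0452]
eef_rot: [-3.138, -0.012, 1.784]
wrist_force: [0.7, 0.2, 0.1]
grip_width: 0.0004
```

```bash
python3 - <<'E'
from h import *
where(); plan(-90,np.arange(.1,.9,.1))
E
```

```text
t 12.07 jig mm [ -97.4 -139.5] z 45.2 rpy [-3.138 -0.012  1.784] yaw err 0.074 F jig [0.7 0.1] Fz 0.1 w 0.0004
q 0.1 tool dx,dy mm [4.  5.8]
q 0.2 tool dx,dy mm [ 7.9 -4.3]
q 0.3 tool dx,dy mm [ 8.5 -3.4]
q 0.4 tool dx,dy mm [ 7.7 -2.5]
q 0.5 tool dx,dy mm [ 7.6 -1.8]
q 0.6 tool dx,dy mm [ 7.9 -1.1]
q 0.7 tool dx,dy mm [ 8.2 -0.3]
q 0.8 tool dx,dy mm [8.4 0.6]
```

>>> {"fn": "apply_moves", "kwargs": {"motion": [[0.004,0.003,-0.001,0,0,0.07,0],[0.008,-0.001,-0.001,0,0,0,0],[0.0085,-0.0035,0,0,0,0,0],[0.008,-0.0025,0,0,0,0,0],[0.008,-0.002,0,0,0,0,0],[0.008,-0.001,0,0,0,0,0],[0.008,0,0,0,0,0,0]]}}

```text
clock: 12.95
position: [0.4675, -0.1449, 0.0494]
eef_rot: [-3.139, -0.01, 1.717]
wrist_force: [-0.0, -0.7, -0.5]
grip_width: 0.0006
```

```bash
python3 - <<'E'
from h import *
where(); plan(-90,np.arange(.7,1.5,.1))
E
```

```text
t 12.95 jig mm [-104.6  -84.3] z 49.4 rpy [-3.139 -0.01   1.717] yaw err 0.007 F jig [-0.1 -0.7] Fz -0.5 w 0.0006
q 0.7 tool dx,dy mm [-3.2 -0.3]
q 0.8 tool dx,dy mm [8.4 0.6]
q 0.9 tool dx,dy mm [8.4 1.5]
q 1.0 tool dx,dy mm [8.4 2.5]
q 1.1 tool dx,dy mm [8.2 3.5]
q 1.2 tool dx,dy mm [7.9 4.5]
q 1.3 tool dx,dy mm [7.5 5.4]
q 1.4 tool dx,dy mm [6.9 6.3]
```

>>> {"fn": "apply_moves", "kwargs": {"motion": [[0.005,0.0005,0.001,0,0,0,0],[0.008,0.0015,0.001,0,0,0,0],[0.008,0.0025,0,0,0,0,0],[0.008,0.0035,0,0,0,0,0],[0.008,0.0045,0,0,0,0,0],[0.007,0.0055,0,0,0,0,0],[0.007,0.006,0,0,0,0,0]]}}

```text
clock: 13.82
position: [0.4834, -0.0879, 0.0474]
eef_rot: [-3.136, -0.01, 1.716]
wrist_force: [-0.3, -3.2, 0.0]
grip_width: 0.0006
```

```bash
python3 - <<'E'
from h import *
where(); plan(-90,np.arange(1.3,2.0,.1))
E
```

```text
t 13.82 jig mm [-81.  -30.1] z 47.4 rpy [-3.136 -0.01   1.716] yaw err 0.006 F jig [-0.8 -3.1] Fz 0.0 w 0.0006
q 1.3 tool dx,dy mm [-8.7 -5.9]
q 1.4 tool dx,dy mm [6.9 6.3]
q 1.5 tool dx,dy mm [6.2 7.2]
q 1.6 tool dx,dy mm [5.4 8. ]
q 1.7 tool dx,dy mm [4.5 8.6]
q 1.8 tool dx,dy mm [3.5 9.2]
q 1.9 tool dx,dy mm [2.4 9.6]
```

>>> {"fn": "apply_moves", "kwargs": {"motion": [[0.004,0.007,0,0,0,0,0],[0.003,0.008,0,0,0,0,0],[0.002,0.008,0,0,0,0,0],[0.0,0.008,0,0,0,0,0],[0,0.008,0,0,0,0,0],[0,0.006,0,0,0,0,0]]}}

```text
clock: 14.58
position: [0.523, -0.0681, 0.0462]
eef_rot: [-3.124, -0.014, 1.721]
wrist_force: [-8.5, 0.8, 5.4]
grip_width: 0.0007
```

```bash
python3 - <<'E'
from h import *
where(); plan(-90,np.arange(1.8,2.0,.1))
E
```

```text
t 14.57 jig mm [-39. -16.] z 46.2 rpy [-3.124 -0.014  1.721] yaw err 0.011 F jig [-8.3  2. ] Fz 5.4 w 0.0007
q 1.8 tool dx,dy mm [ 3.6 -8.5]
q 1.9 tool dx,dy mm [2.4 9.6]
```

>>> {"fn": "apply_moves", "kwargs": {"motion": [[0,0.006,0,0,0,0,0],[0,0.007,0,0,0,0,0],[0,0.008,0,0,0,0,0]]}}

```text
clock: 14.95
position: [0.5247, -0.0677, 0.0449]
eef_rot: [-3.085, -0.016, 1.717]
wrist_force: [-24.2, -3.2, 21.7]
grip_width: 0.0007
```

```bash
python3 - <<'E'
from h import *
where()
E
```

```text
t 14.95 jig mm [-37.3 -15.8] z 44.9 rpy [-3.085 -0.016  1.717] yaw err 0.006 F jig [-24.4   0.2] Fz 21.7 w 0.0007
```

Same final reading as the left lever: x = -37.3 at 24 N, so it's hard on its stop. I'll back off, retreat towards the robot and check.

>>> {"fn": "apply_moves", "kwargs": {"motion": [[0,-0.012,-0.002,-0.05,0,0,0],[0,-0.03,0,0,0,0,0],[0,-0.01,-0.04,0,0,0,0],[0,0,-0.05,0,0,0,0],[0,0,-0.05,0,0,0,0],[-0.05,0,-0.04,0,0,0,0],[-0.06,0,0,0,0,0,0],[-0.06,0,0,0,0,0,0],[-0.06,0,0,0,0,0,0],[-0.06,0,0,0,0,0,0],[0,0,0,0,0,0,0],[0,0,0,0,0,0,0]]}}

```text
clock: 16.45
position: [0.5309, -0.3737, 0.2328]
eef_rot: [3.121, -0.007, 1.719]
wrist_force: [-0.6, 0.6, 0.1]
grip_width: 0.0001
```

```bash
python3 - <<'E'
from h import *
import pickle
where()
cs={n:r.read_camera(n) for n in("top","side")}; pickle.dump(cs,open('c1.pkl','wb'))
a=cs['top']["pixels"][175:285,210:380]; b=cs["side"]["pixels"][180:280,205:355]
cv2.imwrite('pics/s4.png',np.vstack([cv2.resize(a,(464,300),interpolation=2),cv2.resize(b,(464,300),interpolation=2)]))
c=cs['top'];X=cloud(c);J=((X[...,:2]-C)@RJ)*1000;hsv=cv2.cvtColor(c['pixels'],cv2.COLOR_BGR2HSV)
k=(X[...,2]>.049)&(X[...,2]<.058)&(J[...,0]>19)&(J[...,0]<44)&(J[...,1]>-125)&(J[...,1]<160)&(hsv[...,1]<125)
for y0 in(-110,-60,0,50,90): 
    s=k&(abs(J[...,1]-y0)<12); print('batten x at',y0,np.percentile(J[s][:,0],[2,50,98]).round(1))
print('y range',np.percentile(J[k][:,1],[.5,99.5]).round(1))
c0=pickle.load(open('c0.pkl','rb'))
for n in cs:
    d=cv2.absdiff(cs[n]['pixels'],c0[n]['pixels']).max(2)>40
    nn,l,st,ce=cv2.connectedComponentsWithStats(d.astype(np.uint8)); print(n,[s.tolist() for s in st[1:] if s[4]>25])
E
```

```text
t 16.45 jig mm [ -73.7 -319.7] z 232.8 rpy [ 3.121 -0.007  1.719] yaw err 0.009 F jig [-0.5  0.6] Fz 0.1 w 0.0001
batten x at -110 [19.6 30.1 39.3]
batten x at -60 [19.6 29.6 40. ]
batten x at 0 [19.5 29.  39.6]
batten x at 50 [19.7 29.8 39.2]
batten x at 90 [19.5 29.4 39.2]
y range [-123.8  131.1]
top [[547, 169, 13, 22, 70], [423, 174, 137, 99, 6231], [277, 198, 68, 28, 341], [266, 206, 25, 4, 28], [231, 215, 51, 21, 236], [287, 223, 30, 12, 223], [317, 228, 25, 21, 198], [228, 231, 30, 12, 226], [259, 238, 25, 18, 187], [537, 275, 23, 20, 211], [549, 312, 11, 16, 89], [543, 338, 17, 82, 951]]
side [[0, 0, 55, 192, 3727], [0, 0, 448, 341, 35207], [280, 0, 48, 36, 480], [143, 97, 25, 23, 291], [9, 165, 21, 17, 166], [0, 171, 45, 55, 276], [228, 193, 92, 81, 1537], [57, 305, 45, 32, 656]]
```

View pics/s4.png

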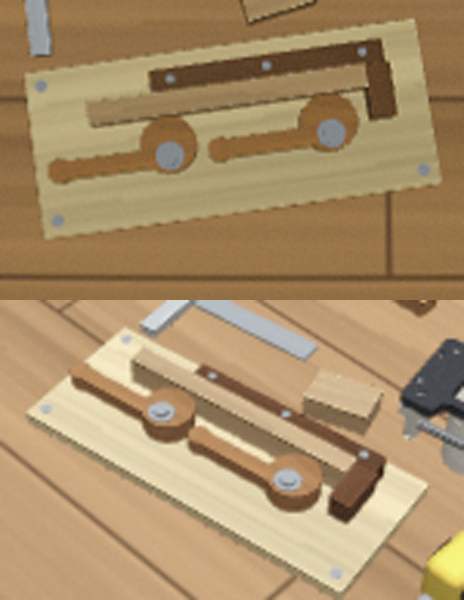

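```bash
python3 - <<'E'
from h import *
import pickle
c=pickle.load(open('c1.pkl','rb'))['top']
X=cloud(c);J=((X[...,:2]-C)@RJ)*1000
for n,py in(('left',60),('right',-90)):
    k=(X[...,2]>.038)&(X[...,2]<.056)&(J[...,1]>py+45)&(J[...,1]<py+(100 if n=='left' else 112))&(J[...,0]>-50)&(J[...,0]<5)
    p=J[k]; v=np.polyfit(p[:,1],p[:,0],1); e=p.mean(0)-[-20,py]
    print(n,k.sum(),'q line',round(3.47-np.pi/2-np.arctan(v[0])*-1*-1,3),'slope',v[0].round(3),'q from pivot',round(3.47-np.arctan2(e[1],e[0]),3),p.mean(0))
E
```

```text
left 160 q line 1.886 slope 0.013 q from pivot 1.897 [-20.17004441 132.59640536]
right 204 q line 1.895 slope 0.004 q from pivot 1.898 [-20.07861023 -10.39876197]
```

```bash
python3 -c "
from h import *
print(r.hand_in())"
```

```text
the job is handed in; nothing more can be done
None
```

I pushed the batten along by its free end until it met the stop, with both levers still open. I then swung the left lever and the right lever home using shut fingertips only. The job was handed in at about 16.5 s of the 58 s allowed.

- **Batten against the stop:** contact rose to 14 N on arrival. At the end the depth image puts the batten's left end at jig y = 131 mm, against 130 mm expected. The depth pixels at the right end stopped at y = -124 mm, short of the stop face at -130 mm. I put that down to edge pixels, because the picture shows the end meeting the stop.
- **Batten against the fence:** its fence-side face measures 39.2 to 40.0 mm in x along its length, against the fence at 39.8 mm.
- **Levers home:** both read about 1.89 to 1.90 rad from the image. Each resisted hard at about 23–24 N when it reached home.
- **Bystanders:** comparing the images before and after, the top view changed only at the jig and along the right side where the arm now stands. The side view also changed in a few places I did not trace, at its left and upper edges and near the sanding block. The arm hid some of the view, so the check on other objects was not complete.
- **Disagreement:** an upward force of about 20 N appeared while each lever was pressed home. I took it as friction from the tool tilting slightly. It disappeared once I backed off, and the robot was clear of everything at hand-in.

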